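# Put the solder reel away in the parts drawer

### The arm

A 7-joint arm with a two-finger parallel gripper is mounted at the origin on the work surface. World frame = base frame: x ahead of the robot, y to its left, z up, the work surface at z = 0. Lengths are in m, angles in rad, forces in N, time in s.
With the tool pointing down it reaches from about 0.425 to 0.95 m from the base axis. Payload 4.7 kg.
Tool frame: the origin (TCP) lies at the very end of the fingers, on their centre line; the grasp point (between the pads) lies 19 mm behind it; z points along the fingers, y is the direction in which the jaws open and shut (so a half turn about z gives the same grasp; the last joint's range is limited). The gripper opens to 85 mm and grips with 20 to 120 N. Pads are 22 mm wide; open, the fingers measure 114 mm over their backs; the gripper's body (76 mm by 85 mm) begins 54 mm behind the grasp point. The pads swing forward as they close: fully open they stand 13 mm farther back than shut.
Start: joints at [1.096, 0.469, -0.049, 1.532, 0.024, 1.141, -0.082], TCP at [0.291, -0.609, 0.231] pointing down, gripper open.
Joint ranges: [-2.59, 2.59], [-0.33, 1.99], [-1.39, 1.29], [0.1, 2.45], [-1.04, 4.18], [0.21, 1.99], [-2.66, 2.66]. Speed limits (rad/s): [2.57, 2.57, 3.14, 3.14, 3.14, 3.14, 3.14].

### API

Orientations are given as a unit quaternion [x, y, z, w].
In Python, from station import state, camera, camera_params, sign_off gives the robot as it stands.
- The arm moves only by the tool servo_tool, never from a script. Its argument "motion" is text: rows parted by semicolons, each of 7 numbers parted by spaces: the opening, from 0 (shut) to 1 (fully open), then the shift along the tool's x, y, z in mm, then the turn, a rotation vector about the tool's x, y, z in degrees. In form: claw tx ty tz ax ay az; .... A call has 1 to 10 rows; each row is the pose to reach, as a shift and turn from the pose commanded when the call began, along the tool's axes at that moment; what a row does not reach only later rows make up. A row lasts 1/8 s, in which the tool goes at most 62.5 mm and 10.7 degrees, less where a joint would pass 70% of its speed; a pose out of reach is approached as far as the arm can. A call with a gripper value outside its range is refused whole. The fingers move at their own pace and stop on an object; the grip force is fixed at half the most. Time passes only in rows, so rows that repeat a pose let the fingers close. It gives the time, the measured TCP pose, the force and the opening at its end, in the units of the state.
- state(): the state, without advancing time (a new reading comes with each control period).
- camera(name): name is "side" or "top"; returns (picture, depth): 400x640x3 uint8, red, green, blue; 400x640 float32, m along the optical axis (not along the pixel's ray), 0 where there is no reading.
- camera_params(name): a dict with "mtx" (3x3 intrinsics, pixels), "T" (4x4, takes a point from camera to world coordinates). Camera axes: x right, y down, z forward; pixel columns grow to the right and rows downward; lengths in m; the calibration is good to about 2 mm. A picture is of the moment at which its call begins. camera_params takes no time and is no camera call.
- sign_off(): hands the job in, once; it reports no verdict.
The state is a dict: "t": time; "joints": joint angles; "qd": joint speeds; "joint_efforts": joint torques, N m; "tcp_pos": TCP position; "ee_rot": TCP orientation; "ft_force": force on the tool from outside, world axes, zero at the start; "torque": the same for the moment, N m; "finger_gap": finger opening in m.
Only numpy, scipy, OpenCV 4.12 (cv2) and the standard library are available. Lean on these libraries where they do the work, as an engineer would, in place of code of your own. Each camera call takes 0.05 s, during which the arm holds its last target.

### The job

Tidy the soldering bench: put the red solder reel upright in the empty front compartment of the open parts drawer, setting it down rather than dropping it, and let go of it. Then slide the drawer fully shut, so that the reel is still standing inside. Leave the jar, the little fan and the screwdriver where they are.

Things in the scene. Friction and masses are not known exactly. Their poses are not given: they have to be found in the camera images.
- reel_center (a point): Centre (half-way up) of the loose solder reel, 165 to 285 g: a cylinder 50 mm in diameter and 44 mm tall standing on end on the mat, red plastic flanges above and below a silvery winding; smooth to grip anywhere on its side. z axis = the reel's axis, up. It may stand in any of three spots shared with the jar and the fan.
- drawer (a joint): How far the drawer is open, m: 0 = fully shut against its stop, 0.14 = fully open. It starts 0.11 to 0.138 open. It slides with about 1.5 N of friction and stays where it is left.
- drawer_place (a point): Centre of the floor (upper face) of the drawer's empty front compartment; moves with the drawer. x = the way the drawer slides shut, y across its width, z up. Inside 102 mm (x) by 152 mm (y), white; blue drawer front 60 mm above the floor at -x, side walls 31 mm, divider 29 mm at +x with small components fixed behind. At the start it is clear of the cabinet's top.
- drawer_handle (a point): Middle of the drawer's steel bar handle, a level round bar 10 mm thick and 90 mm long along y, 26 mm in front of the blue drawer front (bar's centre line to face), with a post to the face at each end; moves with the drawer. Axes as drawer_place. It lies 32 mm below the cabinet's top.
- cabinet: The fixed grey steel cabinet that the drawer slides in, 200 mm deep (x, with the shut drawer front), 190 mm wide (y) and 90 mm high; origin at the centre of its underside, on the mat. Its x axis is the way the drawer slides shut.
- jar_center (a point): Centre of a loose amber glass jar with black lid, 44 mm in diameter, 60 mm tall. Leave alone.
- fan_center (a point): Centre of a loose small black axial fan standing on edge, 25 (x) x 60 (y) x 60 mm (z). Leave alone.
- screwdriver: Loose yellow-handled screwdriver, 170 mm long along its x axis, lying on the mat far from the robot; origin at mid-length on its underside. Leave alone.
Not all that is in view belongs to the job. Leave any blue or yellow look-alike of the part that bears reel_center alone.

How it is judged:
By the outcome, as a careful person would: the job done as asked, in the order asked, and still so for the second after the job is handed in, with the robot touching nothing.
It also fails if it takes over 51 s, if anything falls off the work surface, if the arm or the gripper's body presses on something with over 40 N, if the wrist force passes 120 N, or if a joint passes its speed limit or range.

## Working session

There is one attempt and no reset: what is moved stays moved. The work goes in short steps, Python scripts to look and compute and a tool call to move; the robot and the scene stay as the last step left them, time stands still between calls to the robot, and variables do not carry over. Pictures are saved under pics/ and viewed, and the job is handed in when it is done.

Besides the shell and the picture viewer there is one more tool, called after "Request:" as name(argument=value, ...) on one line, values as JSON. servo_tool: Moves the arm, as the interface text tells. Its arguments: {"type":"object","properties":{"motion":{"type":"string"}},"required":["motion"]}

```bash
ls; mkdir -p pics
python3 - <<'E'
from station import state,camera,camera_params
import cv2,numpy as np
for n in("top","side"):
    im,d=camera(n); cv2.imwrite(f"pics/{n}0.png",im[:,:,::-1]); np.savez(f"{n}0.npz",im=im,d=d)
    p=camera_params(n); print(n,p["mtx"].round(1).tolist(),p["T"].round(4).tolist())
print(state())
E
```

```text
pics
top [[427.0, 0.0, 320.7], [0.0, 427.0, 206.2], [0.0, 0.0, 1.0]] [[0.0217, -0.9883, 0.1508, 0.4079], [-0.9997, -0.0224, -0.0032, -0.0797], [0.0065, -0.1506, -0.9886, 1.0634], [0.0, 0.0, 0.0, 1.0]]
side [[496.4, 0.0, 325.8], [0.0, 496.4, 197.6], [0.0, 0.0, 1.0]] [[-0.935, -0.2539, 0.2476, 0.2969], [-0.3546, 0.6702, -0.652, 0.711], [-0.0004, -0.6974, -0.7167, 0.912], [0.0, 0.0, 0.0, 1.0]]
{'t': 0.1, 'joints': array([ 1.09611038,  0.46939733, -0.04862233,  1.53353911,  0.02408609,
        1.14097466, -0.08233939]), 'qd': array([-0.00238714, -0.00069238,  0.00155042, -0.00098936, -0.00202201,
        0.00239327, -0.00270073]), 'joint_efforts': array([-2.72158431e-04, -5.11517823e+01, -4.71545407e-02, -2.38391089e+01,
        1.08499048e-02,  4.33222813e-03,  3.83761085e-05]), 'tcp_pos': array([ 0.29085409, -0.60856618,  0.23035676]), 'ee_rot': array([ 9.75260841e-01,  2.21055514e-01, -2.07559806e-04, -8.41631824e-04]), 'ft_force': array([ 0.08058795, -0.53017943, -0.23812006]), 'torque': array([-0.00940584, -0.00929477,  0.02583688]), 'finger_gap': 0.08523628111938687}
```

View pics/top0.png

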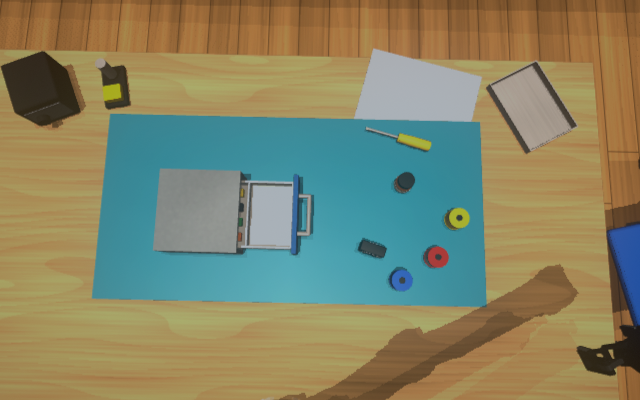

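View pics/side0.png

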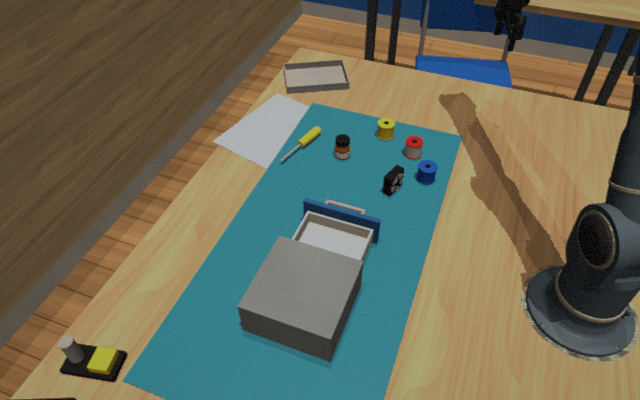

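The top view shows the red reel at (437,257), with the blue and yellow look-alikes at (402,280) and (459,218). The fan is at (373,249), the jar at (405,182), the drawer front at about (296,214) and the handle bar at about (309,214). The side view agrees, with the red reel at (414,147).

```bash
cat > h.py <<'E'
import numpy as np,cv2
from station import camera_params
def ray(n,u,v,z):
    p=camera_params(n);K,T=p["mtx"],p["T"]
    d=T[:3,:3]@np.linalg.inv(K)@np.array([u,v,1.]);o=T[:3,3]
    return o+d*(z-o[2])/d[2]
def proj(n,P):
    p=camera_params(n);K,T=p["mtx"],p["T"]
    c=T[:3,:3].T@(np.array(P)-T[:3,3]);q=K@c;return q[:2]/q[2]
def cloud(n,d):
    p=camera_params(n);K,T=p["mtx"],p["T"]
    v,u=np.mgrid[:400,:640];c=np.stack([(u-K[0,2])/K[0,0]*d,(v-K[1,2])/K[1,1]*d,d],-1)
    return c@T[:3,:3].T+T[:3,3]
E
python3 - <<'E'
from h import *
np.set_printoptions(precision=4,suppress=True)
def box(m,n,name,P,im):
    c,_=cv2.findContours(m.astype(np.uint8),0,2)
    for k in sorted(c,key=cv2.contourArea)[::-1][:3]:
        a=cv2.contourArea(k)
        if a<30: continue
        M=np.zeros(m.shape,np.uint8);cv2.drawContours(M,[k],-1,1,-1)
        q=P[(M>0)&m]
        print(n,name,a,cv2.minAreaRect(k),"enc",cv2.minEnclosingCircle(k),"med",np.median(q,0),"z",np.percentile(q[:,2],[5,95]))
for n in("top","side"):
    f=np.load(n+"0.npz");im,d=f["im"],f["d"];P=cloud(n,d)
    h=cv2.cvtColor(im,cv2.COLOR_RGB2HSV);H,S,V=[h[:,:,i].astype(int) for i in range(3)]
    onmat=(P[:,:,0]>0.1)&(P[:,:,0]<0.75)&(P[:,:,1]>-.6)&(P[:,:,1]<.6)&(P[:,:,2]>-.01)&(P[:,:,2]<.2)
    box(((H<8)|(H>172))&(S>150)&(V>80)&onmat,n,"red",P,im)
    box((H>103)&(H<125)&(S>130)&onmat,n,"blue",P,im)
    hi=onmat&(abs(P[:,:,2]-.09)<.006)&(S<60)
    box(hi,n,"cabtop",P,im)
    m=onmat&(abs(P[:,:,2]-.058)<.006)&(S<70); box(m,n,"handle?",P,im)
    box((V>150)&(S<60)&onmat,n,"white",P,im)
    box((V<50)&onmat,n,"dark",P,im)
im=np.load("top0.npz")["im"][:,:,::-1]
cv2.imwrite("pics/topz.png",cv2.resize(im[150:310,140:480],None,fx=2.3,fy=2.3,interpolation=cv2.INTER_CUBIC))
im=np.load("side0.npz")["im"][:,:,::-1]
cv2.imwrite("pics/sidez.png",cv2.resize(im[110:370,230:450],None,fx=2.3,fy=2.3,interpolation=cv2.INTER_CUBIC))
E
```

```text
top red 283.0 ((437.5, 256.5), (19.0, 19.0), 90.0) enc ((437.5, 256.5), 10.12432861328125) med [ 0.4479 -0.3617  0.0461] z [0.0434 0.0491]
top blue 344.5 ((400.5, 280.0), (20.0, 23.0), 90.0) enc ((400.3143005371094, 280.1357116699219), 11.740859031677246) med [ 0.3916 -0.2754  0.0459] z [0.018  0.0492]
top blue 277.0 ((294.76885986328125, 214.01036071777344), (4.919439792633057, 78.1345443725586), 2.2025980949401855) enc ((294.5, 214.0), 39.08014678955078) med [ 0.5403 -0.0228  0.0799] z [0.0766 0.083 ]
top cabtop 6600.0 ((196.76519775390625, 210.4613037109375), (83.7787857055664, 83.35830688476562), 3.012787342071533) enc ((196.5, 210.0), 58.423126220703125) med [0.5386 0.2    0.0919] z [0.089  0.0946]
top handle? 141.5 ((372.75, 248.75001525878906), (23.400854110717773, 11.067971229553223), 18.434947967529297) enc ((372.79364013671875, 248.8174591064453), 11.932978630065918) med [ 0.4619 -0.2029  0.0617] z [0.058  0.0636]
top handle? 44.5 ((308.0, 215.5), (4.0, 29.0), 0.0) enc ((306.5, 215.5), 14.508718490600586) med [ 0.5412 -0.0539  0.0623] z [0.0589 0.0638]
top white 2934.5 ((26
[... 1998 characters left out ...]
15545654297), 15.52410888671875) enc ((345.0, 206.0), 19.646982192993164) med [ 0.5363 -0.0523  0.0652] z [0.0625 0.0682]
side dark 261.0 ((392.75006103515625, 180.25001525878906), (16.970561981201172, 30.405588150024414), 45.0) enc ((392.86956787109375, 180.2608642578125), 15.522808074951172) med [ 0.4629 -0.1851  0.0558] z [0.0117 0.065 ]
side dark 120.0 ((342.0, 140.5), (11.0, 12.0), 90.0) enc ((342.2916564941406, 141.0), 6.970407485961914) med [ 0.6265 -0.2776  0.0618] z [0.0508 0.0647]
side dark 103.5 ((351.48663330078125, 298.81805419921875), (5.874425888061523, 46.07072448730469), 22.380136489868164) enc ((349.5, 298.0), 23.048959732055664) med [0.4458 0.1639 0.0468] z [0.0152 0.0726]
```

View pics/topz.png

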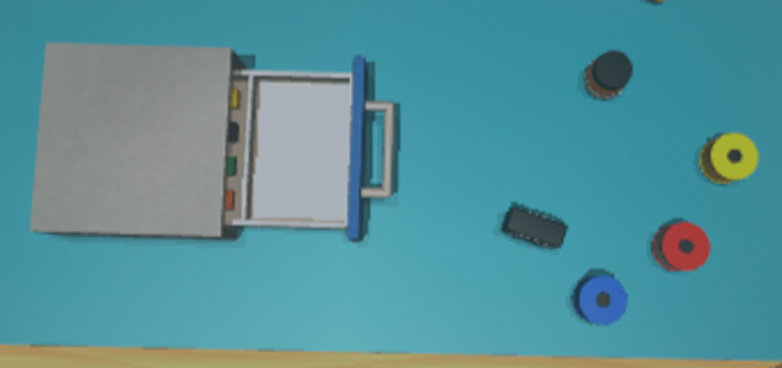

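View pics/sidez.png

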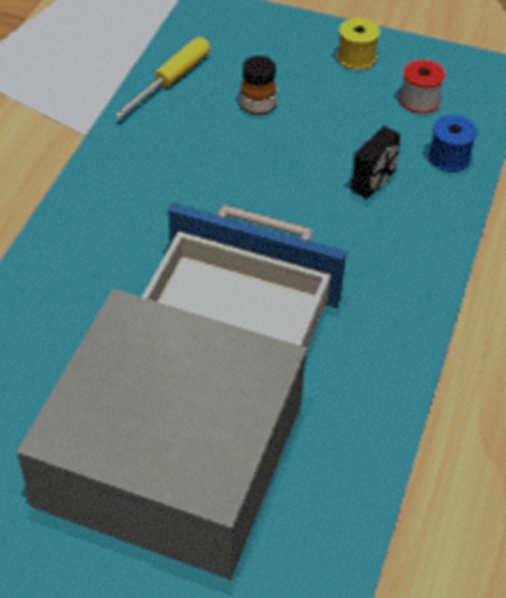

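Run:
```python
from h import *
from station import state
np.set_printoptions(precision=4,suppress=True)
f=np.load("top0.npz");im,d=f["im"],f["d"];P=cloud("top",d)
print("mat z",np.median(P[130:160,200:350,2]), "floor z",np.median(P[195:235,258:285],(0,1)))
print("reel top",ray("top",437.5,256.5,.046)," side",ray("side",414,141.5,.046))
print("blue",ray("top",401,280,.046))
h=cv2.cvtColor(im,cv2.COLOR_RGB2HSV)
m=((h[:,:,0]>103)&(h[:,:,0]<125)&(h[:,:,1]>130)&(P[:,:,2]>.07)&(P[:,:,2]<.09)).astype(np.uint8)
def rect(m,z,n="top"):
    c=max(cv2.findContours(m,0,1)[0],key=cv2.contourArea)
    w=np.array([ray(n,*q[0],z)[:2] for q in c],np.float32)*1000
    r=cv2.minAreaRect(w);print(r,cv2.boxPoints(r).round(1).tolist())
print("front");rect(m,.08)
print("cab");rect(((abs(P[:,:,2]-.092)<.006)&(h[:,:,1]<60)).astype(np.uint8),.092)
print("floor");rect(((h[:,:,2]>150)&(h[:,:,1]<60)&(abs(P[:,:,2]-.0205)<.006)).astype(np.uint8),.0205)
w=((h[:,:,1]<70)&(h[:,:,2]>110)).astype(np.uint8);w[:,:299]=0;w[:,330:]=0;w[:180]=0;w[250:]=0
print("handle");rect(w,.06)
s=state();from scipy.spatial.transform import Rotation as R
print(R.from_quat(s["ee_rot"]).as_matrix())
```

```text
mat z 0.0023376185196215538 floor z [0.5428 0.0386 0.0202]
reel top [ 0.4487 -0.3626  0.046 ]  side [ 0.4464 -0.3624  0.046 ]
blue [ 0.3918 -0.2755  0.046 ]
front
((539.4173583984375, -22.727270126342773), (10.716798782348633, 182.96279907226562), 89.6341323852539) [[447.8999938964844, -27.5], [630.9000244140625, -28.700000762939453], [630.9000244140625, -18.0], [448.0, -16.799999237060547]]
cab
((540.9286499023438, 199.8594512939453), (189.07113647460938, 189.97763061523438), 89.6453628540039) [[445.3999938964844, 105.9000015258789], [635.2999877929688, 104.69999694824219], [636.5, 293.79998779296875], [446.5, 295.0]]
floor
((540.8239135742188, 40.141178131103516), (97.561767578125, 149.86865234375), 89.67269897460938) [[465.6000061035156, -8.199999809265137], [615.5, -9.100000381469727], [616.0, 88.5], [466.20001220703125, 89.30000305175781]]
handle
((540.4912719726562, -44.89533996582031), (98.04855346679688, 26.248109817504883), 1.4599417448043823) [[491.1000061035156, -33.0], [491.79998779296875, -59.29999923706055], [589.7999877929688, -56.79999923706055], [589.2000122070312, -30.5]]
[[ 0.9023  0.4312 -0.0008]
 [ 0.4312 -0.9023  0.0015]
 [-0.     -0.0017 -1.    ]]
```

Request:
servo_tool(motion="1 25 -15 10 0 0 -6.5; 1 55 -34 20 0 0 -14; 1 85 -53 30 0 0 -22; 1 115 -72 40 0 0 -30; 1 145 -91 50 0 0 -38; 1 175 -110 60 0 0 -46; 1 205 -128 70 0 0 -54; 1 230 -144 78 0 0 -60; 1 247.7 -154.4 85 0 0 -64.5; 1 247.7 -154.4 85 0 0 -64.5")

```text
t: 1.35
tcp_pos: [0.4487, -0.3615, 0.1458]
ee_rot: [0.706, 0.708, 0.0, -0.001]
ft_force: [-0.4, -0.1, -0.5]
finger_gap: 0.0854
```

Run:
```python
from h import *
from station import state,camera
from scipy.spatial.transform import Rotation as R
s=state();print(s["t"],s["tcp_pos"],R.from_quat(s["ee_rot"]).as_matrix().round(4))
im,d=camera("side");cv2.imwrite("pics/s1.png",cv2.resize(im[40:240,300:520,::-1],None,fx=2.5,fy=2.5))
```

```text
1.35 [ 0.44867428 -0.36148155  0.14576641] [[-3.4e-03  1.0e+00 -5.0e-04]
 [ 1.0e+00  3.4e-03  1.1e-03]
 [ 1.1e-03 -5.0e-04 -1.0e+00]]
```

View pics/s1.png

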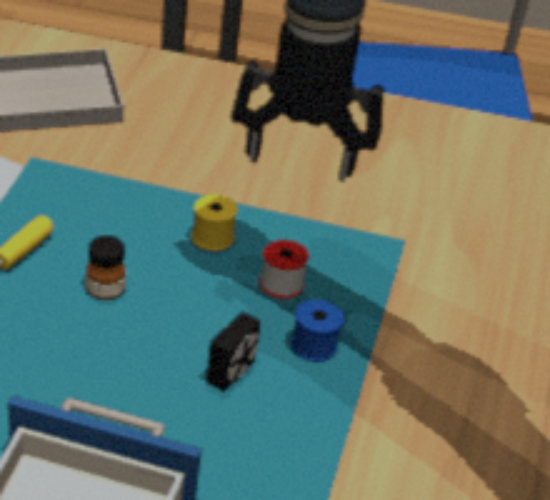

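The gripper hangs centred over the red reel and the fingers clear the neighbouring parts. I'll go down next.

Request:
servo_tool(motion="1 -1 -1 15 0 0 0; 1 -1 -1 35 0 0 0; 1 -1 -1 55 0 0 0; 1 -1 -1 75 0 0 0; 1 -1 -1 92 0 0 0; 1 -1 -1 107 0 0 0; 1 -1 -1 120 0 0 0; 1 -1 -1 129 0 0 0; 1 -1 -1 135 0 0 0; 1 -1 -1 135 0 0 0")

```text
t: 2.65
tcp_pos: [0.447, -0.3638, 0.0111]
ee_rot: [0.707, 0.707, -0.0, -0.0]
ft_force: [0.5, 0.1, 0.2]
finger_gap: 0.0852
```

Request:
servo_tool(motion="0 0 0 0 0 0 0; 0 0 0 0 0 0 0; 0 0 0 0 0 0 0; 0 0 0 0 0 0 0; 0 0 0 0 0 0 0; 0 0 0 0 0 0 0; 0 0 0 0 0 0 0; 0 0 0 0 0 0 0")

```text
t: 3.65
tcp_pos: [0.4475, -0.3643, 0.0121]
ee_rot: [0.707, 0.707, 0.0, 0.001]
ft_force: [-0.6, 0.3, 6.1]
finger_gap: 0.0485
```

Request:
servo_tool(motion="0 0 0 -5 0 0 0; 0 0 0 -15 0 0 0; 0 0 0 -30 0 0 0; 0 0 0 -50 0 0 0; 0 0 0 -70 0 0 0; 0 0 0 -90 0 0 0; 0 0 0 -105 0 0 0; 0 0 0 -115 0 0 0; 0 0 0 -120 0 0 0; 0 0 0 -120 0 0 0")

```text
t: 4.9
tcp_pos: [0.4469, -0.3639, 0.1313]
ee_rot: [0.707, 0.707, 0.0, -0.0]
ft_force: [0.6, -0.7, -1.9]
finger_gap: 0.0487
```

Run:
```python
from h import *
from station import state,camera
s=state();print(s["t"],s["tcp_pos"],s["ft_force"],s["finger_gap"])
im,d=camera("side");cv2.imwrite("pics/s2.png",cv2.resize(im[40:240,300:520,::-1],None,fx=2.5,fy=2.5))
```

```text
4.9 [ 0.44693166 -0.36387802  0.13128238] [ 0.55257202 -0.66536536 -1.85706638] 0.04869306412638634
```

View pics/s2.png

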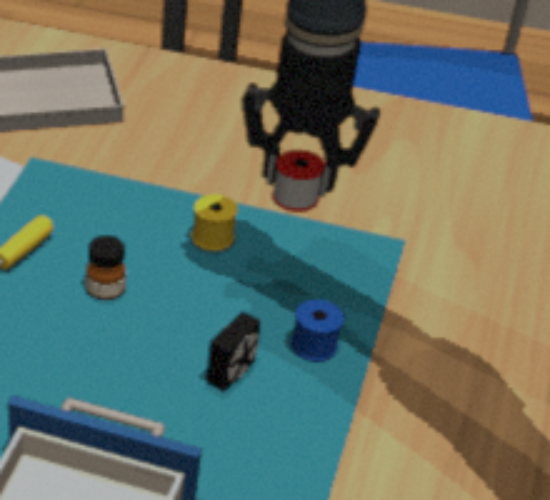

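The reel is held upright between the pads, at about (298,180) in the crop. I'll carry it to above the compartment.

Request:
servo_tool(motion="0 8 2 0 0 0 0; 0 25 6 0 0 0 0; 0 55 13 0 0 0 0; 0 90 21 0 0 0 0; 0 125 29 0 0 0 0; 0 160 38 0 0 0 0; 0 195 46 0 0 0 0; 0 230 54 0 0 0 0; 0 265 62 0 0 0 0; 0 300 71 0 0 0 0")

```text
t: 6.2
tcp_pos: [0.5175, -0.0611, 0.1313]
ee_rot: [0.706, 0.708, 0.0, -0.0]
ft_force: [0.2, 1.2, -2.1]
finger_gap: 0.0487
```

Request:
servo_tool(motion="0 30 7 0 0 0 0; 0 55 13 0 0 0 0; 0 75 18 0 0 0 0; 0 88 21 0 0 0 0; 0 96 22.5 0 0 0 0; 0 99 23 0 0 0 0; 0 99 23 0 0 0 0; 0 99 23 0 0 0 0")

```text
t: 7.2
tcp_pos: [0.5406, 0.0343, 0.1312]
ee_rot: [0.707, 0.707, -0.0, 0.0]
ft_force: [-0.2, -0.3, -2.0]
finger_gap: 0.0486
```

Run:
```python
from h import *
from station import state,camera
from scipy.spatial.transform import Rotation as R
s=state();print(s["t"],s["tcp_pos"],s["ft_force"],s["finger_gap"],R.from_quat(s["ee_rot"]).as_matrix().round(4))
im,d=camera("side");cv2.imwrite("pics/s3.png",cv2.resize(im[60:360,230:450,::-1],None,fx=2,fy=2))
```

```text
7.2 [0.54060857 0.0343426  0.13123996] [-0.17729245 -0.28555291 -1.97000462] 0.0486194263133531 [[ 5.e-04  1.e+00 -2.e-04]
 [ 1.e+00 -5.e-04 -5.e-04]
 [-5.e-04 -2.e-04 -1.e+00]]
```

View pics/s3.png

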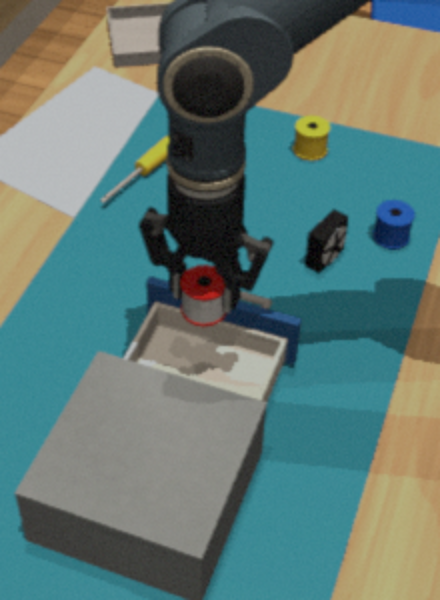

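The reel is over the compartment. Contact should come with the TCP at about z = 0.0295. I'll go down to just above that and then feel for the floor.

Request:
servo_tool(motion="0 0 0 10 0 0 0; 0 0 0 28 0 0 0; 0 0 0 46 0 0 0; 0 0 0 62 0 0 0; 0 0 0 76 0 0 0; 0 0 0 87 0 0 0; 0 0 0 94 0 0 0; 0 0 0 98 0 0 0; 0 0 0 98 0 0 0")

```text
t: 8.38
tcp_pos: [0.5408, 0.0352, 0.0334]
ee_rot: [0.707, 0.707, 0.0, 0.0]
ft_force: [-0.3, 0.2, -2.5]
finger_gap: 0.0484
```

Request:
servo_tool(motion="0 0 0 0.5 0 0 0; 0 0 0 1 0 0 0; 0 0 0 1.5 0 0 0; 0 0 0 2 0 0 0; 0 0 0 2.5 0 0 0; 0 0 0 2.5 0 0 0")

```text
t: 9.12
tcp_pos: [0.5407, 0.0351, 0.0308]
ee_rot: [0.707, 0.707, -0.0, 0.0]
ft_force: [0.9, -0.4, -1.9]
finger_gap: 0.0489
```

Request:
servo_tool(motion="0 0 0 0.5 0 0 0; 0 0 0 1 0 0 0; 0 0 0 1 0 0 0")

```text
t: 9.5
tcp_pos: [0.5408, 0.0352, 0.0301]
ee_rot: [0.707, 0.707, 0.0, 0.0]
ft_force: [-1.2, 0.0, 3.1]
finger_gap: 0.0487
```

Request:
servo_tool(motion="0 0 0 0.5 0 0 0; 0 0 0 1 0 0 0; 0 0 0 1 0 0 0")

```text
t: 9.88
tcp_pos: [0.5408, 0.0351, 0.03]
ee_rot: [0.707, 0.707, -0.0, 0.0]
ft_force: [-3.2, -0.8, 11.0]
finger_gap: 0.0487
```

The force shows contact with the floor. I'll ease up, release and retreat straight up.

Request:
servo_tool(motion="0 0 0 -0.8 0 0 0; 0.62 0 0 -0.8 0 0 0; 0.7 0 0 -0.8 0 0 0; 0.85 0 0 -0.8 0 0 0; 0.9 0 0 -0.8 0 0 0; 0.9 0 0 -0.8 0 0 0; 0.9 0 0 -0.8 0 0 0; 0.9 0 0 -0.8 0 0 0")

```text
t: 10.88
tcp_pos: [0.5407, 0.0352, 0.0296]
ee_rot: [0.707, 0.707, 0.0, 0.0]
ft_force: [-0.2, -0.1, -0.2]
finger_gap: 0.0767
```

Request:
servo_tool(motion="0.9 0 0 -5 0 0 0; 0.9 0 0 -15 0 0 0; 0.9 0 0 -30 0 0 0; 0.9 0 0 -50 0 0 0; 0.9 0 0 -75 0 0 0; 0.9 0 0 -100 0 0 0; 0.9 0 0 -120 0 0 0; 0.9 0 0 -130 0 0 0; 0.9 0 0 -130 0 0 0")

```text
t: 12.0
tcp_pos: [0.5411, 0.0352, 0.1605]
ee_rot: [0.707, 0.707, 0.001, 0.001]
ft_force: [0.3, 0.3, -0.4]
finger_gap: 0.0769
```

Run:
```python
from h import *
from station import state,camera
s=state();print(s["t"],s["tcp_pos"],s["ft_force"],s["finger_gap"])
im,d=camera("side");cv2.imwrite("pics/s4.png",cv2.resize(im[60:360,230:450,::-1],None,fx=2,fy=2))
```

```text
12.0 [0.54108281 0.03516661 0.16054413] [ 0.28837659  0.29442512 -0.35560099] 0.07692365885239469
```

View pics/s4.png

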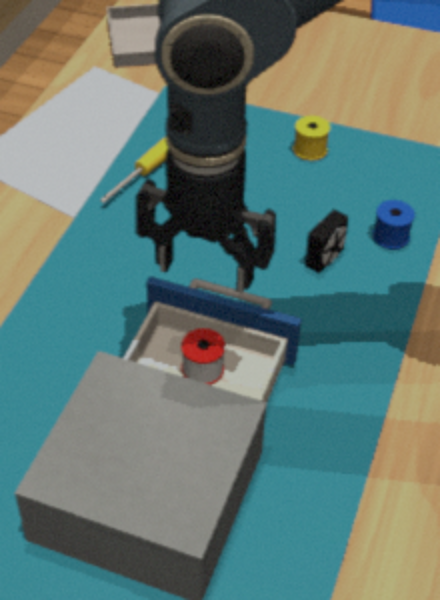

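The reel stands upright in the compartment at about (203,355) in the crop, and the gripper is clear of it. Next I'll shut the fingers and go down in front of the handle.

Request:
servo_tool(motion="0.9 -10 0 0 0 0 0; 0.9 -35 0 0 0 0 0; 0.5 -65 0 0 0 0 0; 0 -95 0 0 0 0 0; 0 -120 0 0 0 0 0; 0 -135 0 0 0 0 0; 0 -140 0 0 0 0 0; 0 -140 0 0 0 0 0; 0 -140 0 0 0 0 0")

```text
t: 13.18
tcp_pos: [0.5409, -0.1036, 0.1597]
ee_rot: [0.706, 0.708, 0.0, -0.0]
ft_force: [-0.3, -0.6, 0.2]
finger_gap: -0.0003
```

Request:
servo_tool(motion="0 0 0 10 0 0 0; 0 0 0 30 0 0 0; 0 0 0 55 0 0 0; 0 0 0 80 0 0 0; 0 0 0 100 0 0 0; 0 0 0 112 0 0 0; 0 0 0 117 0 0 0; 0 0 0 117 0 0 0")

```text
t: 14.18
tcp_pos: [0.541, -0.1047, 0.0427]
ee_rot: [0.707, 0.707, 0.0, 0.0]
ft_force: [-1.0, 0.8, -0.1]
finger_gap: -0.0001
```

Run:
```python
from h import *
from station import state,camera
s=state();print(s["t"],s["tcp_pos"],s["ft_force"],s["finger_gap"])
im,d=camera("side");cv2.imwrite("pics/s5.png",cv2.resize(im[60:360,230:450,::-1],None,fx=2,fy=2))
im,d=camera("top");cv2.imwrite("pics/t5.png",cv2.resize(im[150:310,140:480,::-1],None,fx=2.3,fy=2.3))
```

```text
14.175 [ 0.54098024 -0.10472144  0.04265694] [-0.98906238  0.80624786 -0.09621406] -7.232589738212448e-05
```

View pics/s5.png

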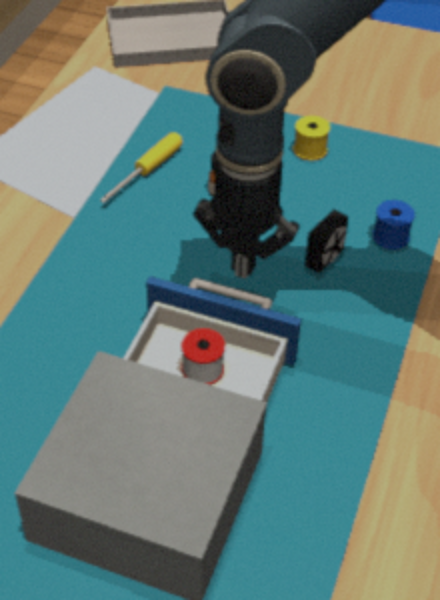

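View pics/t5.png

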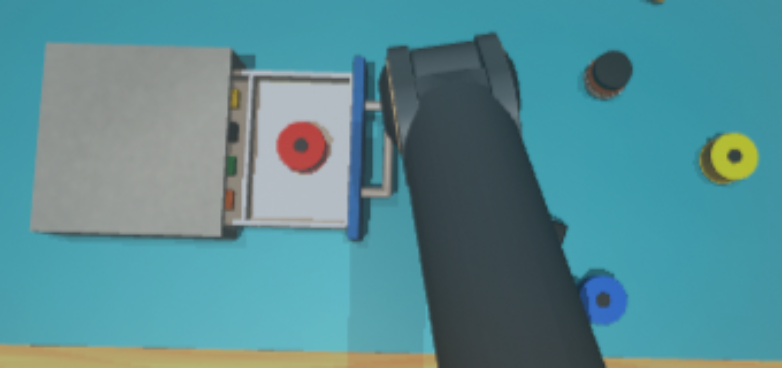

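The fingers are shut and stand in front of the handle bar at mid-length. I'll push slowly.

Request:
servo_tool(motion="0 6 0 0 0 0 0; 0 14 0 0 0 0 0; 0 21 0 0 0 0 0; 0 25 0 0 0 0 0; 0 28 0 0 0 0 0; 0 31 0 0 0 0 0; 0 34 0 0 0 0 0; 0 37 0 0 0 0 0; 0 40 0 0 0 0 0; 0 43 0 0 0 0 0")

```text
t: 15.52
tcp_pos: [0.5408, -0.0621, 0.0426]
ee_rot: [0.707, 0.707, -0.0, 0.0]
ft_force: [0.1, -1.2, 0.0]
finger_gap: -0.0
```

Request:
servo_tool(motion="0 4 0 0 0 0 0; 0 8 0 0 0 0 0; 0 12 0 0 0 0 0; 0 16 0 0 0 0 0; 0 20 0 0 0 0 0; 0 24 0 0 0 0 0; 0 28 0 0 0 0 0; 0 32 0 0 0 0 0; 0 36 0 0 0 0 0; 0 40 0 0 0 0 0")

```text
t: 16.77
tcp_pos: [0.5409, -0.0216, 0.0427]
ee_rot: [0.707, 0.707, 0.0, 0.0]
ft_force: [1.3, -2.6, -0.5]
finger_gap: -0.0
```

Run:
```python
from h import *
from station import state,camera
s=state();print(s["t"],s["tcp_pos"],s["ft_force"],s["finger_gap"])
im,d=camera("top");cv2.imwrite("pics/t6.png",cv2.resize(im[150:310,140:480,::-1],None,fx=2.3,fy=2.3))
```

```text
16.775 [ 0.54086386 -0.02157575  0.04266366] [ 1.27299058 -2.56037942 -0.4807806 ] -4.2280466864095724e-05
```

View pics/t6.png

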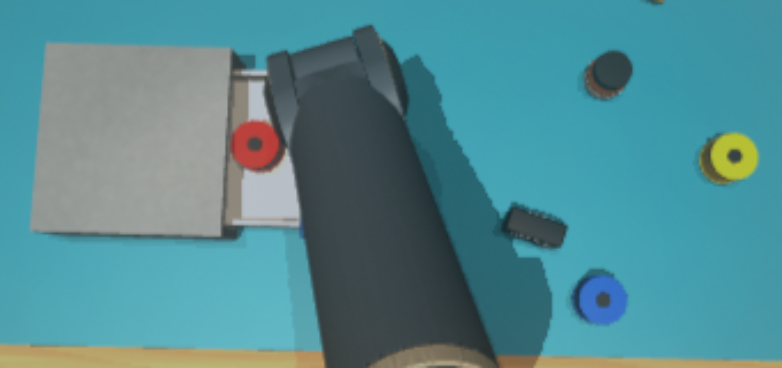

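The drawer slides, and the reel stands and moves with it. I'll keep pushing. From here it should be about 74 mm to the stop.

Request:
servo_tool(motion="0 4 0 0 0 0 0; 0 8 0 0 0 0 0; 0 12 0 0 0 0 0; 0 16 0 0 0 0 0; 0 20 0 0 0 0 0; 0 24 0 0 0 0 0; 0 28 0 0 0 0 0; 0 32 0 0 0 0 0; 0 36 0 0 0 0 0; 0 40 0 0 0 0 0")

```text
t: 18.08
tcp_pos: [0.5407, 0.0184, 0.0426]
ee_rot: [0.707, 0.707, -0.0, 0.0]
ft_force: [1.3, -1.8, 0.4]
finger_gap: 0.0001
```

Request:
servo_tool(motion="0 4 0 0 0 0 0; 0 8 0 0 0 0 0; 0 12 0 0 0 0 0; 0 15 0 0 0 0 0; 0 18 0 0 0 0 0; 0 20 0 0 0 0 0; 0 22 0 0 0 0 0; 0 24 0 0 0 0 0; 0 25 0 0 0 0 0; 0 26 0 0 0 0 0")

```text
t: 19.32
tcp_pos: [0.5407, 0.0442, 0.0426]
ee_rot: [0.707, 0.707, -0.0, 0.0]
ft_force: [0.4, -1.7, 0.5]
finger_gap: 0.0001
```

Request:
servo_tool(motion="0 1 0 0 0 0 0; 0 2 0 0 0 0 0; 0 3 0 0 0 0 0; 0 4 0 0 0 0 0; 0 4 0 0 0 0 0")

```text
t: 19.95
tcp_pos: [0.5407, 0.0484, 0.0426]
ee_rot: [0.707, 0.707, 0.0, -0.0]
ft_force: [0.9, -1.8, 0.3]
finger_gap: 0.0002
```

Request:
servo_tool(motion="0 1 0 0 0 0 0; 0 2 0 0 0 0 0; 0 3 0 0 0 0 0; 0 3 0 0 0 0 0")

```text
t: 20.45
tcp_pos: [0.5407, 0.0514, 0.0426]
ee_rot: [0.707, 0.707, 0.0, -0.0]
ft_force: [0.3, -2.3, 0.2]
finger_gap: 0.0001
```

Request:
servo_tool(motion="0 0.7 0 0 0 0 0; 0 1.4 0 0 0 0 0; 0 2 0 0 0 0 0; 0 2 0 0 0 0 0")

```text
t: 20.95
tcp_pos: [0.5407, 0.0533, 0.0426]
ee_rot: [0.707, 0.707, 0.0, -0.0]
ft_force: [0.2, -1.8, 0.5]
finger_gap: 0.0001
```

Request:
servo_tool(motion="0 0.7 0 0 0 0 0; 0 1.4 0 0 0 0 0; 0 2 0 0 0 0 0; 0 2 0 0 0 0 0")

```text
t: 21.45
tcp_pos: [0.5407, 0.0541, 0.0426]
ee_rot: [0.707, 0.707, -0.001, 0.0]
ft_force: [0.4, -4.9, 1.7]
finger_gap: -0.0001
```

Request:
servo_tool(motion="0 0.7 0 0 0 0 0; 0 1.4 0 0 0 0 0; 0 1.4 0 0 0 0 0")

```text
t: 21.82
tcp_pos: [0.5407, 0.0541, 0.0426]
ee_rot: [0.707, 0.707, -0.001, 0.001]
ft_force: [-0.2, -8.6, 2.9]
finger_gap: -0.0001
```

The TCP has stopped at y = 0.054 and the force has risen to 8.6 N, so the drawer is at its stop where I expected it. I'll back off, rise and check.

Request:
servo_tool(motion="0 -4 0 0 0 0 0; 0 -12 0 0 0 0 0; 0 -25 0 0 0 0 0; 0 -40 0 0 0 0 0; 0 -50 0 -15 0 0 0; 0 -50 0 -40 0 0 0; 0 -50 0 -80 0 0 0; 0 -50 0 -120 0 0 0; 0 -50 0 -150 0 0 0; 0 -50 0 -155 0 0 0")

```text
t: 23.08
tcp_pos: [0.5421, 0.0064, 0.2008]
ee_rot: [0.707, 0.707, 0.002, 0.002]
ft_force: [-0.1, 0.4, -1.1]
finger_gap: 0.0001
```

Request:
servo_tool(motion="0 -20 -8 0 0 0 0; 0 -50 -20 0 0 0 0; 0 -90 -35 0 0 0 0; 0 -130 -50 0 0 0 0; 0 -170 -65 0 0 0 0; 0 -210 -80 0 0 0 0; 0 -250 -95 0 0 0 0; 0 -280 -105 0 0 0 0; 0 -300 -110 0 0 0 0; 0 -300 -110 0 0 0 0")

```text
t: 24.32
tcp_pos: [0.4296, -0.2949, 0.1968]
ee_rot: [0.708, 0.706, -0.0, -0.001]
ft_force: [0.0, 0.5, -0.0]
finger_gap: 0.0003
```

Run:
```python
from h import *
from station import state,camera
s=state();print(s["t"],s["tcp_pos"],s["ft_force"],s["finger_gap"])
im,d=camera("top");np.savez("top7.npz",im=im,d=d);cv2.imwrite("pics/t7.png",cv2.resize(im[100:310,140:480,::-1],None,fx=2.3,fy=2.3))
P=cloud("top",d);h=cv2.cvtColor(im,cv2.COLOR_RGB2HSV)
m=((h[:,:,0]>103)&(h[:,:,0]<125)&(h[:,:,1]>130)&(P[:,:,2]>.07)&(P[:,:,2]<.09)).astype(np.uint8)
c=max(cv2.findContours(m,0,1)[0],key=cv2.contourArea)
r=cv2.minAreaRect(np.array([ray("top",*q[0],.08)[:2] for q in c],np.float32)*1000);print(r)
im,d=camera("side");np.savez("side7.npz",im=im,d=d);cv2.imwrite("pics/s7.png",cv2.resize(im[60:360,230:450,::-1],None,fx=2,fy=2))
```

```text
24.325 [ 0.42961193 -0.2948808   0.19684869] [ 0.02313332  0.48548435 -0.03746088] 0.00033391172898231824
((541.2410888671875, 100.17093658447266), (11.301777839660645, 182.97422790527344), 89.39967346191406)
```

View pics/t7.png

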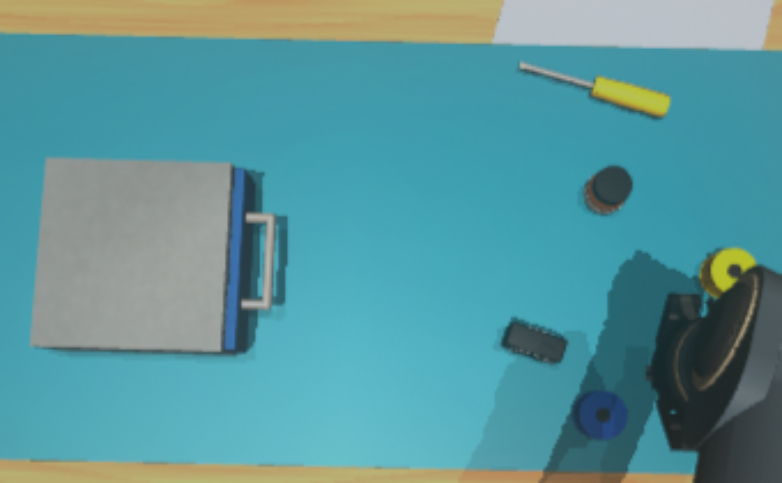

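View pics/s7.png

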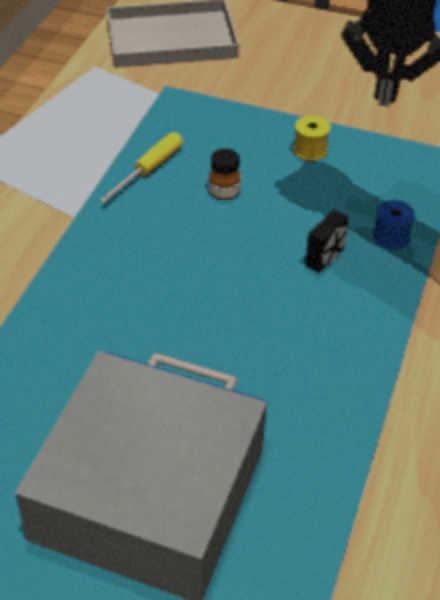

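The front panel spans y = 94.5 to 105.8 mm, flush against the cabinet edge at about 105.3 mm, so the drawer is shut. The other objects are where they were, and the robot is clear of everything.

```bash
python3 -c "
from station import sign_off
print(sign_off())"
```

```text
the job is handed in; nothing more can be done
None
```

I put the red reel upright in the front compartment, let go of it, and slid the drawer shut by pushing the handle bar with the closed fingers. I handed the job in at about 24 s, with the robot touching nothing.

- **Reel:** I lowered it until the wrist force showed floor contact (about 11 N), then released it. It was standing after release and again about a third of the way through the push. I couldn't see it once the drawer had shut. The push force stayed at 2–3 N until the stop, so nothing suggests it tipped.
- **Drawer:** It moved about 123 mm, then stopped and the push force rose to 8.6 N. In the last picture the drawer front sits flush with the cabinet edge, to within about 1 mm.
- **Everything else:** The jar, fan, screwdriver and the blue and yellow reels look unmoved. I checked these by eye, not by measuring.

No check failed or disagreed beyond 1–2 mm.

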